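# Open the bayonet-locked paste keeper and bring the paste pot to its mat

## Task

Get the stoneware paste pot out for the day's pasting-up: its white keeper is closed by a sprung, domed bayonet lid, so first press the lid straight down by its black bar to free the catch, keep it down while you turn it counter-clockwise as seen from above until it comes to its stop, lift it off and lay it flat, bar up, inside the steel drip tray, clear of its rim. Then lift the pot out and stand it fully on the round cork mat. Keep the pot upright, set both things down without dropping them, and leave the scissors, tape roll and bone folder where they lie.

Things in the scene. Friction and masses are not known exactly. Their poses are not given: they have to be found in the camera images.
- paste_keeper: low white enamelled round base with steel collar, 170 mm diameter, 63 mm high, stands firm (does not move). Origin: centre of its underside, z up. Mouth and inside 128 mm in diameter; inner floor 22 mm above the origin. On the collar's outside a red mark (closed) lies towards -x, a green mark (open) 62 degrees further counter-clockwise from above.
- keeper_mouth (a point): centre of the keeper's mouth, level with the collar's top, 63 mm above the bench. Under the collar a sprung ring holds the lid's three lugs up in notches 4.5 mm deep; the three slots through which the lugs come out lie 62 degrees counter-clockwise of the notches.
- keeper_lid: blue enamelled iron domed lid, hollow, 124 mm diameter; three lugs at its lower edge reach to 75 mm radius. Origin: centre of the lower edge, z up; -x is the side with the red line. Lugs 0 to 7 mm high, dome top at 56 mm, hollow inside up to 48 mm. Locked: its x axis along the keeper's x within 3 degrees, origin 49.5 mm above the keeper's. About 0.45 kg.
- lid_bar (a point): centre of the lid's black bar handle, 72 mm above the lid's lower edge. Bar along the lid's x: 76 mm long, 18 mm wide, 59 to 84 mm above the lower edge. To free the lid: press 5.5 to 8 mm down (spring, about 9 N; bottoms at 8 mm) and keep it down, turn counter-clockwise from above by 55 to 69 degrees (69 is the hard stop), lift straight up, over the pot.
- paste_pot: open round stoneware pot, grey-brown, 72 mm diameter, 65 mm high, wall 8 to 10 mm, hollow down to 13 mm above its underside (origin: centre of the underside). It stands on the keeper's floor under the lid, rim 87 mm above the bench and 24 mm above the collar. Pinch the wall of its rim from above, one finger inside, one outside. About 0.42 kg.
- drip_tray: square stainless steel tray, 200 x 200 mm outside, 192 mm inside, rim 20 mm high, floor 4 mm thick, fixed. Origin: centre of its underside, z up, sides along x and y
- cork_mat: round brown cork mat, 124 mm diameter, 5 mm thick, fixed. Origin: centre of its underside
- bone_folder: flat cream-coloured stick 24 x 147 x 8 mm (length along y), lying in front of the keeper; bystander
- bench_scissors: scissors with red handles, 87 x 199 x 9 mm (length along y), lying on the right; bystander
- tape_roll: roll of cream tape lying flat, 103 mm diameter, 25 mm high, on the right; bystander

How it is judged:
On the way, in this order (a step that is already met when the one before it is completed fails the run):
1. the lid has been pressed down out of its notches, before it is turned (z of keeper_lid in the frame of paste_keeper between 0.03 and 0.0462 m and angle between the x axis of keeper_lid and the x axis of paste_keeper, either way round below 0.16 rad), for 0.05 s.
2. the lid has been turned free and lifted clear of the keeper (z of keeper_lid in the frame of paste_keeper above 0.09 m), for 0.1 s.
3. the pot has been lifted out of the keeper (z of paste_pot in the frame of paste_keeper above 0.08 m), for 0.1 s.
At the end, for the whole second after the job is handed in: The lid lies flat on the tray's floor, bar up, wholly inside the rim (centre within about 25 mm of the tray's centre along both sides, tilt under 0.06 rad); the pot stands upright on the cork mat with its whole foot on it (centres within 28 mm, tilt under 0.06 rad); both at rest (x of keeper_lid in the frame of drip_tray between -0.025 and 0.025 m and y of keeper_lid in the frame of drip_tray between -0.025 and 0.025 m and z of keeper_lid in the frame of drip_tray between 0 and 0.008 m and angle between each of keeper_lid, paste_pot's own z axis and vertical below 0.06 rad and horizontal distance between paste_pot and cork_mat below 0.028 m and z of paste_pot in the frame of cork_mat between 0.003 and 0.008 m and linear speed of each of keeper_lid, paste_pot below 0.02 m/s); the robot touches nothing.
It fails at once if the pot is tipped (more than 0.5 rad) (angle between paste_pot's own z axis and vertical above 0.5 rad).
It fails at once if the pot is dropped or flung (faster than 1.2 m/s) (linear speed of paste_pot above 1.2 m/s).
It fails at once if the lid is dropped or flung (faster than 1.2 m/s) (linear speed of keeper_lid above 1.2 m/s).
It fails at once if the scissors, the tape roll or the bone folder is moved by more than 30 mm (distance of any of bone_folder, bench_scissors, tape_roll from where it was at the start of the episode above 0.03 m).
It also fails if it takes over 54 s, if anything falls off the work surface, if the arm or the gripper's body presses on something with over 40 N, if the wrist force passes 120 N, or if a joint passes its speed limit or range.

## Robot

A 6-joint arm with a two-finger parallel gripper is mounted at the origin on a cart in front of the work surface, level with it; the furniture and walls round the work are solid. World frame = base frame: x ahead of the robot, y to its left, z up, the work surface at z = 0. Lengths are in m, angles in rad, forces in N, time in s.
With the tool pointing down it reaches from about 0.3 to 0.775 m from the base axis. Payload 14.6 kg.
Tool frame: the origin (TCP) lies at the very end of the fingers, on their centre line; the grasp point (between the pads) lies 19 mm behind it; z points along the fingers, y is the line along which they close (so a half turn about z gives the same grasp; the last joint's range is limited). The gripper opens to 94 mm and grips with 3 to 60 N. Pads are 16 mm wide; open, the fingers measure 119 mm over their backs; the gripper's body (75 mm by 177 mm) begins 78 mm behind the grasp point.
Start: joints at [-1.387, 0.3, 1.521, -0, 1.321, -0.067], TCP at [0.136, -0.533, 0.205] pointing down, gripper open.
Joint ranges: [-3.03, 3.03], [-0.79, 2.21], [0.23, 2.52], [-1.04, 4.18], [0, 3.07], [-2.55, 2.55]. Speed limits (rad/s): [2.22, 2.22, 2.57, 3.14, 3.14, 3.14].

## Interface

Orientations are given as [roll, pitch, yaw] about the fixed x, y, z axes, in that order (R = Rz(yaw) Ry(pitch) Rx(roll)).
In Python, from station import ctrl gives the robot as it stands.
- The arm moves only by the tool carry_out, never from a script. Its argument "motion" is text: rows parted by semicolons, each of 7 numbers parted by spaces: the shift along the world's x, y, z in m, then the turn, a rotation vector about the world's x, y, z in degrees, then the closure in counts, from 0 (fully open) to 255 (shut). In form: dx dy dz wx wy wz hand; .... A call has 1 to 20 rows; each row shifts and turns the commanded pose from where the row before left it; what a row does not reach is not made up. A row lasts 1/12 s, in which the tool goes at most 41.7 mm and 7.16 degrees, less where a joint would pass 70% of its speed; a pose out of reach is approached as far as the arm can. A call is refused whole if a number of a shift passes 0.0417 or a number of a turn 7.16, either way. A call with a gripper value outside its range is refused whole. The fingers move at their own pace and stop on an object; "grip_force" is the grip in N (left out, the last holds). Time passes only in rows, so rows that do not move let the fingers close. It gives the time, the measured TCP pose, the force, the opening and the grip force at its end, in the units of the state.
- ctrl.get_obs(): the state, without advancing time (a new reading comes with each control period).
- ctrl.camera(name): name is "scene" or "top"; returns a dict with "pixels" (384x512x3 uint8, red, green, blue), "range_z" (384x512 float32, m along the optical axis (not along the pixel's ray), 0 where there is no reading), "K" (3x3 intrinsics, pixels), "position" and "attitude" of the camera in the world. Camera axes: x right, y up, looking along -z (the intrinsics and any distortion apply to the point x, -y, -z); pixel columns grow to the right and rows downward; lengths in m; the calibration is good to about 2 mm. A picture is of the moment at which its call begins.
- ctrl.hand_in(): hands the job in; it is judged then, once.
The state is a dict: "time_s": time; "qpos": joint angles; "joint_vel": joint speeds; "tau": joint torques, N m; "ee_pos": TCP position; "eef_rot": TCP orientation; "force": force on the tool from outside, world axes, zero at the start; "moment": the same for the moment, N m; "grip_width": finger opening in m; "grip_force": force on a finger pad.
Only numpy, scipy, OpenCV 4.12 (cv2) and the standard library are available. Lean on these libraries where they do the work, as an engineer would, in place of code of your own. Each camera call takes 0.05 s, during which the arm holds its last target. There are 200 camera calls.

## Working session

There is one attempt and no reset: what is moved stays moved. The work goes in short steps, Python scripts to look and compute and a tool call to move; the robot and the scene stay as the last step left them, time stands still between calls to the robot, and variables do not carry over. Pictures are saved under pics/ and viewed, at most 11 in all, crops included, and the job is handed in when it is done.

Besides the shell and the picture viewer there is one more tool, called after "Request:" as name(argument=value, ...), one argument or row to a line, values as JSON. carry_out: Moves the arm, as the interface text tells. Its arguments: {"type":"object","properties":{"motion":{"type":"string"},"grip_force":{"type":"number"}},"required":["motion"]}

```bash
mkdir -p pics
cat > h.py <<'E'
import numpy as np, cv2
from station import ctrl
from scipy.spatial.transform import Rotation as R
def rot(a):
    a=np.array(a,float)
    if a.shape==(3,3): return a
    if a.size==4: return R.from_quat(a).as_matrix()
    return R.from_euler('xyz',a).as_matrix()
def cloud(c):
    K=np.array(c['K']);d=c['range_z'];v,u=np.mgrid[:d.shape[0],:d.shape[1]]
    p=np.stack([(u-K[0,2])/K[0,0]*d,-(v-K[1,2])/K[1,1]*d,-d],-1)
    return p@rot(c['attitude']).T+np.array(c['position'])
E
python3 - <<'E'
from h import *
for n in('top','scene'):
    c=ctrl.camera(n);cv2.imwrite(f'pics/{n}0.png',c['pixels'][...,::-1]);np.savez(n+'0.npz',**{k:c[k] for k in c})
    print({k:c[k] for k in c if k not in('pixels','range_z')})
print(ctrl.get_obs())
E
```

```text
{'K': array([[466.52574683,   0.        , 255.22640295],
       [  0.        , 466.52574683, 189.06528424],
       [  0.        ,   0.        ,   1.        ]]), 'position': array([-0.09758144, -0.18639849,  1.4014249 ]), 'attitude': array([ 0.41985522, -0.00704823, -1.47980561])}
{'K': array([[354.89819528,   0.        , 257.6805205 ],
       [  0.        , 354.89819528, 189.88324125],
       [  0.        ,   0.        ,   1.        ]]), 'position': array([0.0981153 , 0.65435974, 0.83722082]), 'attitude': array([ 0.8826953 , -0.02199682, -2.64205258])}
{'time_s': 0.1, 'qpos': array([-1.38658748e+00,  3.00415356e-01,  1.52148119e+00, -1.44042727e-05,
        1.32067015e+00, -6.65826218e-02]), 'joint_vel': array([-0.00034045, -0.00178843, -0.00097775, -0.00130018, -0.00053236,
        0.00190989]), 'tau': array([ 9.48031011e-04, -5.32642365e+01, -3.53283298e+01,  7.09566800e-02,
        2.34782853e-02, -4.16385399e-05]), 'ee_pos': array([ 0.13645766, -0.53258394,  0.20495916]), 'eef_rot': array([-3.14061984e+00, -5.08848826e-05,  2.50795011e-01]), 'force': array([-0.36656635,  0.18495431, -0.46264414]), 'moment': array([ 0.00245767, -0.0307473 , -0.001037  ]), 'grip_force': 0.0, 'grip_width': 0.09390575641913387}
```

View pics/top0.png

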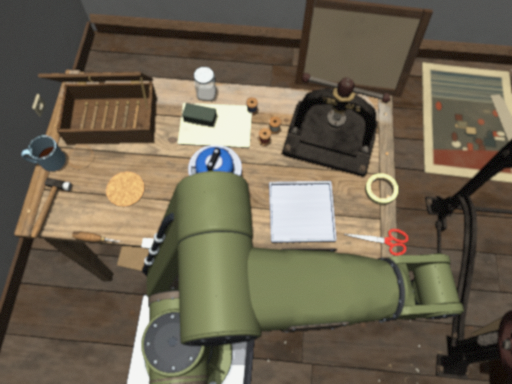

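View pics/scene0.png

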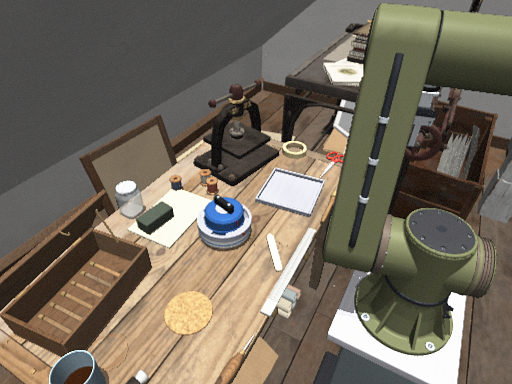

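The top view shows the mat at (125,189), the tray at (302,211), and the lid at (215,160), half hidden by the arm. The scene view shows the lid at (223,213) with its bar, the mat at (188,312), the tray at (291,192) and the folder at (274,252).

Run:
```python
from h import *
S={n:dict(np.load(n+'0.npz')) for n in('top','scene')}
def circ(p):
    A=np.c_[2*p[:,:2],np.ones(len(p))];s=np.linalg.lstsq(A,(p[:,:2]**2).sum(1),rcond=None)[0]
    return s[:2],np.sqrt(s[2]+s[0]**2+s[1]**2)
for n,box in (('top',dict(mat=(100,165,150,212),tray=(260,172,345,252),lid=(185,140,250,180))),('scene',dict(mat=(155,280,225,342),tray=(248,160,335,222),lid=(190,185,262,250)))):
    c=S[n];P=cloud(c);hsv=cv2.cvtColor(c['pixels'],cv2.COLOR_RGB2HSV)
    for k,(a,b,e,f) in box.items():
        p=P[b:f,a:e].reshape(-1,3);h=hsv[b:f,a:e].reshape(-1,3).astype(int);ok=p[:,2]>-.1
        if k=='lid':
            for nm,m in (('blue',(h[:,0]>95)&(h[:,0]<125)&(h[:,1]>140)),('bar',(h[:,2]<60)&(p[:,2]>.11)),('bartop',p[:,2]>.128)):
                q=p[m&(p[:,2]>.03)&(p[:,2]<.2)]
                if len(q)<5: print(n,nm,len(q));continue
                w,V=np.linalg.eigh(np.cov(q[:,:2].T));t=(q[:,:2]-q[:,:2].mean(0))@V[:,1]
                print(n,nm,len(q),q.min(0),q.max(0),'mean',q.mean(0),'yaw',np.degrees(np.arctan2(V[1,1],V[0,1])),t.min(),t.max(), 'mid',q[:,:2].mean(0)+V[:,1]*(t.min()+t.max())/2)
            m=(h[:,1]<60)&(h[:,2]>120)&(p[:,2]>.055)&(p[:,2]<.067); print(n,'collar',m.sum(),circ(p[m]) if m.sum()>5 else '')
        elif k=='tray':
            m=(p[:,2]>.012)&(p[:,2]<.04);q=p[m];r=cv2.minAreaRect(q[:,:2].astype(np.float32));print(n,k,r,np.median(q[:,2]))
            m=(p[:,2]>-.003)&(p[:,2]<.03)&(h[:,1]<50);q=p[m];r=cv2.minAreaRect(q[:,:2].astype(np.float32));print(n,k,r,np.median(q[:,2]))
        else:
            q=p[(p[:,2]>.0025)&(p[:,2]<.02)&(h[:,1]>80)];print(n,k,len(q),np.median(q[:,2]),cv2.minEnclosingCircle(q[:,:2].astype(np.float32)),q[:,:2].mean(0))
c=S['scene']['pixels'][180:255,185:265,::-1];cv2.imwrite('pics/lidcrop.png',cv2.resize(c,None,fx=7,fy=7,interpolation=cv2.INTER_CUBIC))
```

```text
top mat 1251 0.005820454935586694 ((0.4870404005050659, 0.2882871925830841), 0.11475440114736557) [0.48731269 0.28585128]
top tray ((0.4569108784198761, -0.29471996426582336), (0.20566347241401672, 0.2040051370859146), 5.973500728607178) 0.019335070293299728
top tray ((0.46282899379730225, -0.2949081063270569), (0.21691763401031494, 0.21235717833042145), 5.65564489364624) 0.005168335988045447
top blue 427 [ 0.51931862 -0.06433983  0.09386074] [0.60991976 0.049301   0.13448064] mean [ 0.56442731 -0.00622799  0.10625715] yaw 93.71387904154976 -0.05658297595543783 0.05651525442326527 mid [ 0.5644295  -0.00626178]
top bar 60 [ 0.51931862 -0.01858274  0.12188411] [0.57896389 0.00550626 0.14146414] mean [ 0.54977058 -0.00721027  0.13359354] yaw 165.07566979763934 -0.031042516491515935 0.03246902930117101 mid [ 0.54908138 -0.00702658]
top bartop 132 [ 0.51931862 -0.02310027  0.12809296] [0.59573171 0.00931098 0.14273909] mean [ 0.55684427 -0.00629489  0.13453503] yaw 165.03396252589462 -0.038946725239457414 0.03906897444842727 mid [ 0.55678522 -0.0062791 ]
top collar 299 (array([ 0.56438988
[... 513 characters left out ...]
8 0.05639854 0.13889987] mean [0.5426752  0.01886341 0.09503739] yaw -135.94927135098192 -0.05404652907316848 0.06491025506156695 mid [0.53877118 0.01508666]
scene bar 140 [ 0.52104551 -0.0127783   0.11279137] [0.59356374 0.01087426 0.1387276 ] mean [0.55319687 0.00066795 0.12833291] yaw 168.13122093425602 -0.041280022652591265 0.031151163331516917 mid [ 5.58153032e-01 -3.73655788e-04]
scene bartop 124 [ 0.52104551 -0.02362769  0.12806787] [0.59519891 0.01064847 0.13889987] mean [ 0.55769226 -0.00387979  0.13453809] yaw 164.8163706763757 -0.04098461158320531 0.03616018260832272 mid [ 0.56002027 -0.00451158]
scene collar 475 (array([ 0.55905751, -0.00631812]), np.float64(0.07661999658664295))
```

View pics/lidcrop.png

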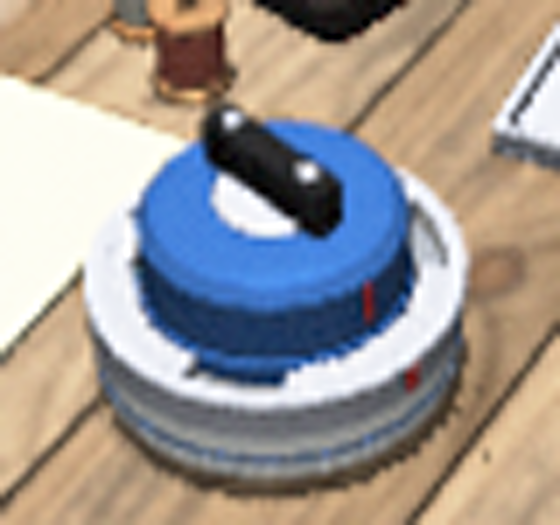

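The crop shows the bar and red line pointing towards the robot, so the lid's x axis has a yaw of about -15°. The lid's centre is near (0.560, -0.0055), the mat's near (0.488, 0.285) and the tray's near (0.457, -0.295).

Request:
carry_out(
  motion="0.0212 0.0264 0 0 0 -1.47 0; 0.0212 0.0264 0 0 0 -1.47 0; 0.0212 0.0264 0 0 0 -1.47 0; 0.0212 0.0264 0 0 0 -1.47 0; 0.0212 0.0264 0 0 0 -1.47 0; 0.0212 0.0264 0 0 0 -1.47 0; 0.0212 0.0264 0 0 0 -1.47 0; 0.0212 0.0264 0 0 0 -1.47 0; 0.0212 0.0264 0 0 0 -1.47 0; 0.0212 0.0264 0 0 0 -1.47 0; 0.0212 0.0264 0 0 0 -1.47 0; 0.0212 0.0264 0 0 0 -1.47 0; 0.0212 0.0264 0 0 0 -1.47 0; 0.0212 0.0264 0 0 0 -1.47 0; 0.0212 0.0264 0 0 0 -1.47 0; 0.0212 0.0264 0 0 0 -1.47 0; 0.0212 0.0264 0 0 0 -1.47 0; 0.0212 0.0264 0 0 0 -1.47 0; 0.0212 0.0264 0 0 0 -1.47 0; 0.0212 0.0264 0 0 0 -1.47 0",
  grip_force=50,
)

```text
time_s: 1.77
ee_pos: [0.5612, -0.0032, 0.2051]
eef_rot: [3.141, 0.001, -0.263]
force: [0.1, -1.2, 0.3]
grip_width: 0.0936
grip_force: 0.0
```

Request:
carry_out(
  motion="-0.001 -0.002 -0.02 0 0 0 0; 0 0 -0.02 0 0 0 0; 0 0 -0.02 0 0 0 0; 0 0 -0.02 0 0 0 0; 0 0 -0.009 0 0 0 0; 0 0 -0.005 0 0 0 0; 0 0 0 0 0 0 0; 0 0 0 0 0 0 0",
)

```text
time_s: 2.43
ee_pos: [0.5599, -0.0068, 0.1123]
eef_rot: [-3.141, -0.001, -0.262]
force: [-0.0, 0.4, 0.5]
grip_width: 0.0944
grip_force: 0.0
```

Run:
```python
from h import *
a=ctrl.camera('scene')['pixels'][150:260,165:285,::-1];b=ctrl.camera('top')['pixels'][80:260,80:360,::-1]
a=cv2.resize(a,(436,400),interpolation=cv2.INTER_CUBIC);b=cv2.resize(b,(364,234))
o=np.zeros((400,800,3),np.uint8);o[:,:436]=a;o[:234,436:]=b
cv2.imwrite('pics/pre.png',o);s=ctrl.get_obs();print(s['ee_pos'],s['force'])
```

```text
[ 0.56002861 -0.00686597  0.11259276] [0.07375701 0.4126675  1.07102685]
```

View pics/pre.png

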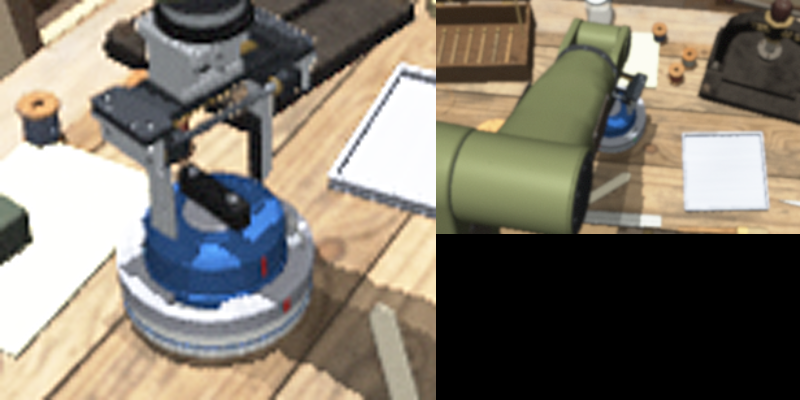

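The fingers stand on both sides of the bar, with the bar at (215,195) and the fingers at (160,190) and (260,140) in the left panel. I'll go a little lower and close.

Request:
carry_out(
  motion="0 0.001 -0.0025 0 0 0 0; 0 0 0 0 0 0 255; 0 0 0 0 0 0 255; 0 0 0 0 0 0 255; 0 0 0 0 0 0 255; 0 0 0 0 0 0 255; 0 0 0 0 0 0 255; 0 0 0 0 0 0 255; 0 0 0 0 0 0 255; 0 0 0 0 0 0 255; 0 0 0 0 0 0 255",
  grip_force=55,
)

```text
time_s: 3.45
ee_pos: [0.5595, -0.0058, 0.1089]
eef_rot: [-3.142, 0.0, -0.262]
force: [0.2, -0.3, -0.2]
grip_width: 0.0306
grip_force: 0.0
```

Request:
carry_out(
  motion="0 0 0 0 0 0 255; 0 0 0 0 0 0 255; 0 0 0 0 0 0 255; 0 0 0 0 0 0 255; 0 0 0 0 0 0 255; 0 0 0 0 0 0 255",
)

```text
time_s: 3.95
ee_pos: [0.5594, -0.0059, 0.1089]
eef_rot: [3.141, 0.0, -0.262]
force: [-0.6, -3.1, 0.9]
grip_width: 0.0175
grip_force: 55.0
```

Request:
carry_out(
  motion="0 0 -0.002 0 0 0 255; 0 0 -0.002 0 0 0 255; 0 0 -0.0015 0 0 0 255; 0 0 -0.0012 0 0 0 255; 0 0 0 0 0 0 255; 0 0 0 0 0 0 255; 0 0 0 0 0 0 255",
)

```text
time_s: 4.53
ee_pos: [0.5595, -0.0059, 0.1028]
eef_rot: [3.141, -0.0, -0.262]
force: [-5.0, -2.4, 8.3]
grip_width: 0.0177
grip_force: 55.0
```

Request:
carry_out(
  motion="0 0 -0.0007 0 0 0 255; 0 0 0 0 0 0 255; 0 0 0 0 0 3 255; 0 0 0 0 0 4 255; 0 0 0 0 0 5 255; 0 0 0 0 0 0 255",
)

```text
time_s: 5.03
ee_pos: [0.5603, -0.0056, 0.1025]
eef_rot: [-3.141, -0.002, -0.048]
force: [-0.7, -0.7, 7.7]
grip_width: 0.0178
grip_force: 55.0
```

```bash
python3 -c "
from h import *
s=ctrl.get_obs();print(s['ee_pos'],s['eef_rot'],s['force'],s['moment'])
a=ctrl.camera('scene')['pixels'][170:260,170:270,::-1];cv2.imwrite('pics/turn.png',cv2.resize(a,None,fx=5,fy=5,interpolation=cv2.INTER_CUBIC))"
```

```text
[ 0.56029664 -0.00561665  0.10246594] [-3.14119202e+00 -2.43268191e-03 -4.77267840e-02] [-0.69715396 -0.67724693  7.66828287] [-0.09287408  0.18818968 -0.20369613]
```

View pics/turn.png

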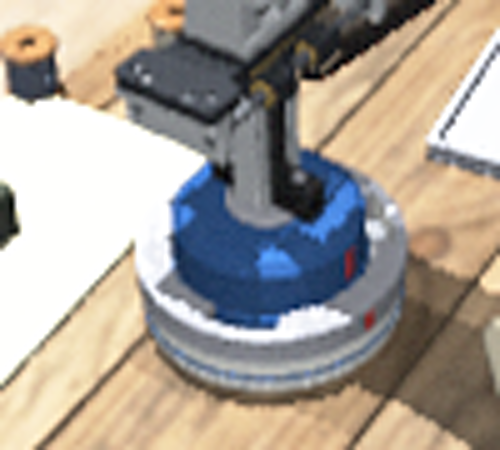

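The red line at (350,262) has shifted towards the collar mark at (370,320), so the lid is turning with the bar at low torque. I'll continue.

Request:
carry_out(
  motion="0 0 0 0 0 4 255; 0 0 0 0 0 5 255; 0 0 0 0 0 5 255; 0 0 0 0 0 5 255; 0 0 0 0 0 5 255; 0 0 0 0 0 5 255; 0 0 0 0 0 5 255; 0 0 0 0 0 5 255; 0 0 0 0 0 4 255; 0 0 0 0 0 3 255; 0 0 0 0 0 0 255",
)

```text
time_s: 6.0
ee_pos: [0.5603, -0.0058, 0.1025]
eef_rot: [3.14, -0.002, 0.753]
force: [-0.6, -1.7, 8.0]
grip_width: 0.0178
grip_force: 55.0
```

```bash
python3 -c "
from h import *
s=ctrl.get_obs();print(s['ee_pos'],s['eef_rot'],s['force'],s['moment'])"
```

```text
[ 0.56032537 -0.00577614  0.10248013] [ 3.13994099e+00 -1.89701156e-03  7.52943260e-01] [-0.56514763 -1.71410285  8.03207449] [-0.30614548  0.13530045 -0.29903894]
```

Request:
carry_out(
  motion="0 0 0 0 0 3 255; 0 0 0 0 0 3 255; 0 0 0 0 0 1.5 255; 0 0 0 0 0 0 255; 0 0 0 0 0 0 255",
)

```text
time_s: 6.42
ee_pos: [0.5603, -0.0058, 0.1025]
eef_rot: [3.14, -0.002, 0.881]
force: [0.2, -1.8, 9.0]
grip_width: 0.0177
grip_force: 55.1
```

```bash
python3 -c "
from h import *
s=ctrl.get_obs();print(s['ee_pos'],s['eef_rot'],s['force'],s['moment'])
a=ctrl.camera('scene')['pixels'][170:260,170:270,::-1];cv2.imwrite('pics/turn2.png',cv2.resize(a,None,fx=5,fy=5,interpolation=cv2.INTER_CUBIC))"
```

```text
[ 0.56031778 -0.00576057  0.1024813 ] [ 3.13974074e+00 -1.70181725e-03  8.80531001e-01] [ 0.1743223  -1.81230499  9.03269827] [-0.30312885  0.10442358 -0.43391379]
```

View pics/turn2.png

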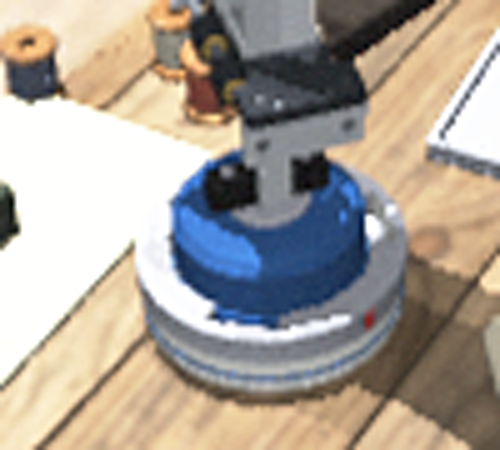

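The red line has turned out of view and the bar now lies along the camera's left-right direction. The lid has turned 65°, so I'll lift slowly.

Request:
carry_out(
  motion="0 0 0.003 0 0 0 255; 0 0 0.004 0 0 0 255; 0 0 0.004 0 0 0 255; 0 0 0.005 0 0 0 255; 0 0 0.005 0 0 0 255; 0 0 0 0 0 0 255",
)

```text
time_s: 6.97
ee_pos: [0.5596, -0.0056, 0.1232]
eef_rot: [3.141, -0.0, 0.881]
force: [0.3, -0.4, -3.9]
grip_width: 0.0176
grip_force: 55.0
```

Request:
carry_out(
  motion="0 0 0.015 0 0 0 255; 0 0 0.025 0 0 0 255; 0 0 0.025 0 0 0 255; 0 0 0.02 0 0 0 255; 0 0 0.01 0 0 0 255; -0.0073 -0.0207 0 0 0 0 255; -0.0073 -0.0207 0 0 0 0 255; -0.0073 -0.0207 0 0 0 0 255; -0.0073 -0.0207 0 0 0 0 255; -0.0073 -0.0207 0 0 0 0 255; -0.0073 -0.0207 0 0 0 0 255; -0.0073 -0.0207 0 0 0 0 255; -0.0073 -0.0207 0 0 0 0 255; -0.0073 -0.0207 0 0 0 0 255; -0.0073 -0.0207 0 0 0 0 255; -0.0073 -0.0207 0 0 0 0 255; -0.0073 -0.0207 0 0 0 0 255; -0.0073 -0.0207 0 0 0 0 255; -0.0073 -0.0207 0 0 0 0 255; 0 0 0 0 0 0 255",
)

```text
time_s: 8.63
ee_pos: [0.4558, -0.2981, 0.2164]
eef_rot: [-3.14, 0.001, 0.878]
force: [-0.3, -0.1, -4.2]
grip_width: 0.0175
grip_force: 55.0
```

Run:
```python
from h import *
s=ctrl.get_obs();print(s['ee_pos'],s['eef_rot'],s['force'])
o=np.zeros((576,800,3),np.uint8)
for i,n in enumerate(('top','scene')):
    c=ctrl.camera(n);np.savez(n+'1.npz',**c)
    if n=='top': o[:,:400]=cv2.resize(c['pixels'][90:270,190:315,::-1],(400,576),interpolation=cv2.INTER_CUBIC)
    else: o[:,400:]=cv2.resize(c['pixels'][110:270,190:301,::-1],(400,576),interpolation=cv2.INTER_CUBIC)
cv2.imwrite('pics/carry.png',o)
```

```text
[ 0.45581854 -0.29813933  0.21636286] [-3.14006468e+00  7.43135909e-04  8.78329497e-01] [-0.34460664 -0.05718083 -4.24263463]
```

View pics/carry.png

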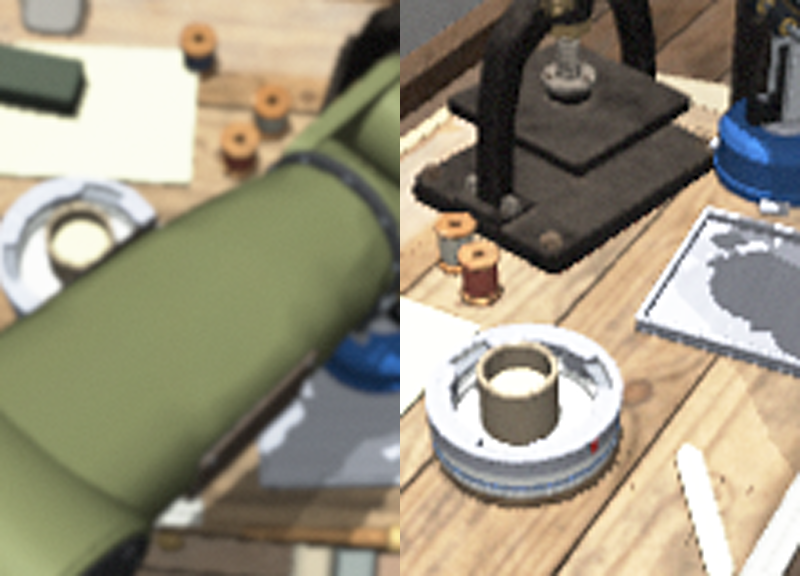

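The pot stands in the open keeper, at (518,395) in the right panel. The lid hangs level over the tray, so I'll lower it.

Request:
carry_out(
  motion="0.001 0.001 -0.015 0 0 0 255; 0 0 -0.025 0 0 0 255; 0 0 -0.025 0 0 0 255; 0 0 -0.025 0 0 0 255; 0 0 -0.025 0 0 0 255; 0 0 -0.018 0 0 0 255; 0 0 -0.008 0 0 0 255; 0 0 -0.004 0 0 0 255; 0 0 -0.003 0 0 0 255; 0 0 -0.002 0 0 0 255; 0 0 0 0 0 0 255; 0 0 0 0 0 0 255",
)

```text
time_s: 9.73
ee_pos: [0.4586, -0.2948, 0.0683]
eef_rot: [3.14, -0.0, 0.881]
force: [-0.3, -0.5, -3.6]
grip_width: 0.0175
grip_force: 55.0
```

Run:
```python
from h import *
# pot position from depth of both cameras
for n in('top','scene'):
    P=cloud(dict(np.load(n+'1.npz'))).reshape(-1,3)
    d=np.hypot(P[:,0]-.560,P[:,1]+.0055)
    q=P[(d<.058)&(P[:,2]>.081)&(P[:,2]<.095)]
    A=np.c_[2*q[:,:2],np.ones(len(q))];s=np.linalg.lstsq(A,(q[:,:2]**2).sum(1),rcond=None)[0]
    print(n,len(q),np.median(q[:,2]),s[:2],np.sqrt(s[2]+s[0]**2+s[1]**2),cv2.minEnclosingCircle(q[:,:2].astype(np.float32)))
    i=P[(d<.03)&(P[:,2]<.075)];print('in',len(i),np.percentile(i[:,2],[5,50,95]))
```

```text
top 121 0.08691933301845411 [ 0.56376728 -0.00597403] 0.03214184984575813 ((0.5642900466918945, -0.006010130979120731), 0.03610997647047043)
in 148 [0.05334144 0.05876393 0.06428127]
scene 145 0.08724334341041584 [ 0.56477188 -0.00542223] 0.032375086333534316 ((0.5650351643562317, -0.005920920055359602), 0.03620912879705429)
in 161 [0.02928051 0.05908081 0.07076576]
```

Request:
carry_out(
  motion="0 0 -0.002 0 0 0 255; 0 0 -0.0015 0 0 0 255; 0 0 -0.001 0 0 0 255; 0 0 0 0 0 0 255; 0 0 0 0 0 0 255",
)

```text
time_s: 10.15
ee_pos: [0.4583, -0.2946, 0.0634]
eef_rot: [3.141, -0.0, 0.881]
force: [-2.6, 1.8, 3.2]
grip_width: 0.0174
grip_force: 55.0
```

Request:
carry_out(
  motion="0 0 0.0005 0 0 0 255; 0 0 0 0 0 0 150; 0 0 0 0 0 0 0; 0 0 0 0 0 0 0; 0 0 0 0 0 0 0; 0 0 0 0 0 0 0; 0 0 0 0 0 0 0; 0 0 0 0 0 0 0; 0 0 0.004 0 0 0 0; 0 0 0.012 0 0 0 0; 0 0 0.02 0 0 0 0; 0 0 0.03 0 0 0 0; 0 0 0.03 0 0 0 0; 0 0 0.03 0 0 0 0; 0 0 0.015 0 0 0 0; 0 0 0 0 0 0 0",
  grip_force=30,
)

```text
time_s: 11.48
ee_pos: [0.4593, -0.2953, 0.2094]
eef_rot: [3.135, -0.0, 0.881]
force: [0.6, 0.1, 0.7]
grip_width: 0.094
grip_force: 0.0
```

Run:
```python
from h import *
s=ctrl.get_obs();print(s['ee_pos'],s['eef_rot'],s['force'],s['qpos'])
c=ctrl.camera('scene');cv2.imwrite('pics/lid.png',cv2.resize(c['pixels'][100:260,190:350,::-1],(600,600),interpolation=cv2.INTER_CUBIC))
P=cloud(c).reshape(-1,3);h=cv2.cvtColor(c['pixels'],cv2.COLOR_RGB2HSV).reshape(-1,3).astype(int)
m=(h[:,0]>95)&(h[:,0]<125)&(h[:,1]>140)&(abs(P[:,0]-.458)<.1)&(abs(P[:,1]+.295)<.1)&(P[:,2]<.12)
print(m.sum(),P[m].min(0),P[m].max(0))
```

```text
[ 0.45933817 -0.2953118   0.20943892] [ 3.13465658e+00 -3.65458357e-04  8.80916325e-01] [0.62859348 0.11410055 0.68852771] [-6.38450792e-01  2.83855260e-01  1.53225878e+00  8.68434428e-06
  1.31853292e+00  5.14283387e-02]
614 [ 0.3972495  -0.33455     0.00595481] [ 0.51148855 -0.23133257  0.09327224]
```

View pics/lid.png

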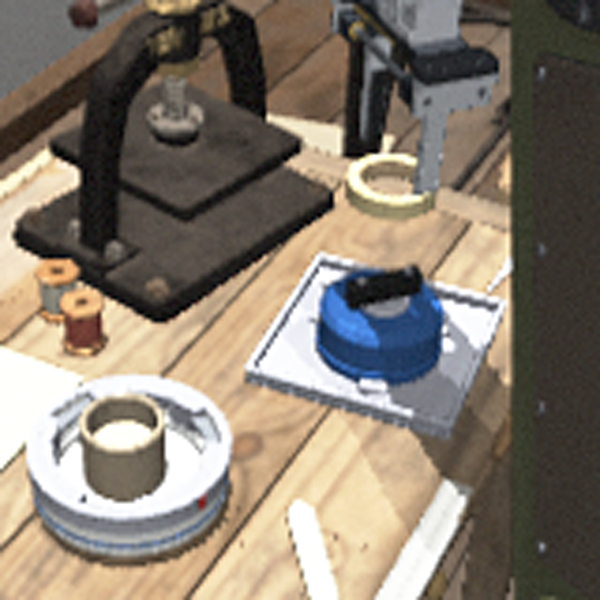

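The lid lies flat in the tray, bar up, at (380,325). The pot is in the keeper at (125,445). Next is the pot: I'll pinch the -x wall of its rim with a tool yaw of 90° and the gripper part-opened to about 34 mm.

Request:
carry_out(
  motion="0.0053 0.0207 0 0 0 2.82 0; 0.0053 0.0207 0 0 0 2.82 163; 0.0053 0.0207 0 0 0 2.82 163; 0.0053 0.0207 0 0 0 2.82 163; 0.0053 0.0207 0 0 0 2.82 163; 0.0053 0.0207 0 0 0 2.82 163; 0.0053 0.0207 0 0 0 2.82 163; 0.0053 0.0207 0 0 0 2.82 163; 0.0053 0.0207 0 0 0 2.82 163; 0.0053 0.0207 0 0 0 2.82 163; 0.0053 0.0207 0 0 0 2.82 163; 0.0053 0.0207 0 0 0 2.82 163; 0.0053 0.0207 0 0 0 2.82 163; 0.0053 0.0207 0 0 0 2.82 163; 0 0 0 0 0 0 163; 0 0 0 0 0 0 163; 0 0 0 0 0 0 163",
  grip_force=40,
)

```text
time_s: 12.95
ee_pos: [0.5321, -0.0052, 0.2039]
eef_rot: [-3.14, 0.0, 1.569]
force: [-0.0, -0.5, 0.1]
grip_width: 0.0337
grip_force: 0.0
```

Request:
carry_out(
  motion="0.001 -0.0005 -0.02 0 0 0 163; 0 0 -0.03 0 0 0 163; 0 0 -0.03 0 0 0 163; 0 0 -0.015 0 0 0 163; 0 0 -0.009 0 0 0 163; 0 0 0 0 0 0 163; 0 0 0 0 0 0 163",
)

```text
time_s: 13.53
ee_pos: [0.5337, -0.0058, 0.1011]
eef_rot: [3.141, 0.0, 1.569]
force: [0.7, 0.2, 1.0]
grip_width: 0.034
grip_force: 0.0
```

Run:
```python
from h import *
s=ctrl.get_obs();print(s['ee_pos'],s['eef_rot'],s['force'])
c=ctrl.camera('scene');cv2.imwrite('pics/pot.png',cv2.resize(c['pixels'][160:260,175:275,::-1],(600,600),interpolation=cv2.INTER_CUBIC))
```

```text
[ 0.53369679 -0.0058399   0.10109494] [3.14126550e+00 7.63051036e-05 1.56888083e+00] [0.71864605 0.22034139 0.99804988]
```

View pics/pot.png

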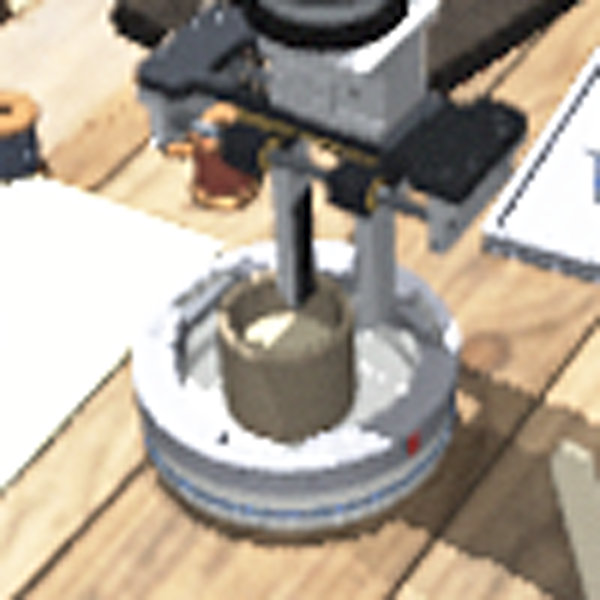

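One finger, at (300,300), is over the inside of the pot. The other, at (380,315), is outside on the -x side and within the collar. I'll descend.

Request:
carry_out(
  motion="0 0 -0.01 0 0 0 163; 0 0 -0.01 0 0 0 163; 0 0 -0.008 0 0 0 163; 0 0 -0.005 0 0 0 163; 0 0 -0.003 0 0 0 163; 0 0 0 0 0 0 163",
)

```text
time_s: 14.08
ee_pos: [0.5332, -0.0052, 0.0637]
eef_rot: [-3.14, -0.0, 1.57]
force: [0.1, -1.1, -0.2]
grip_width: 0.0343
grip_force: 0.0
```

Request:
carry_out(
  motion="0 0 0 0 0 0 255; 0 0 0 0 0 0 255; 0 0 0 0 0 0 255; 0 0 0 0 0 0 255; 0 0 0 0 0 0 255; 0 0 0 0 0 0 255; 0 0 0 0 0 0 255",
)

```text
time_s: 14.67
ee_pos: [0.5339, -0.0054, 0.0649]
eef_rot: [3.14, 0.0, 1.57]
force: [2.2, -1.5, 3.2]
grip_width: 0.0075
grip_force: 38.7
```

Request:
carry_out(
  motion="0 0 0.002 0 0 0 255; 0 0 0.004 0 0 0 255; 0 0 0.006 0 0 0 255; 0 0 0.008 0 0 0 255; 0 0 0.008 0 0 0 255; 0 0 0 0 0 0 255",
)

```text
time_s: 15.17
ee_pos: [0.5343, -0.0053, 0.0946]
eef_rot: [3.139, 0.0, 1.57]
force: [0.3, -0.4, -5.2]
grip_width: 0.0078
grip_force: 39.5
```

Run:
```python
from h import *
s=ctrl.get_obs();print(s['ee_pos'],s['eef_rot'],s['force'],s['moment'],s['grip_width'])
c=ctrl.camera('scene')
P=cloud(c);h=cv2.cvtColor(c['pixels'],cv2.COLOR_RGB2HSV)
q=P[160:240,190:255].reshape(-1,3);d=np.hypot(q[:,0]-.5645,q[:,1]+.006)
q=q[(d<.04)&(d>.026)&(q[:,2]>.1)&(q[:,2]<.125)]
A=np.c_[q[:,:2],np.ones(len(q))];
t=q[q[:,2]>np.percentile(q[:,2],60)]
print(len(q),np.percentile(q[:,2],[5,50,95]))
B=np.c_[t[:,:2],np.ones(len(t))];print(np.linalg.lstsq(B,t[:,2],rcond=None)[0],t.min(0),t.max(0))
```

```text
[ 0.53427342 -0.00529577  0.09456012] [3.13902928e+00 1.69428555e-04 1.56998886e+00] [ 0.29280002 -0.39293361 -5.22827006] [-0.08222204  0.09833125 -0.00197998] 0.007807963851681448
196 [0.10164969 0.11242972 0.11925119]
[-0.01723459 -0.00018957  0.12694746] [ 0.5257873  -0.03329073  0.11416823] [0.59959662 0.03082967 0.12472973]
```

Request:
carry_out(
  motion="0 0 0.01 0 0 0 255; 0 0 0.015 0 0 0 255; 0 0 0.02 0 0 0 255; 0 0 0.02 0 0 0 255; 0 0 0.015 0 0 0 255; 0 0 0.008 0 0 0 255; -0.002 0.008 0 0 0 0 255; -0.0035 0.013 0 0 0 0 255; -0.0043 0.0163 0 0 0 0 255; -0.0043 0.0163 0 0 0 0 255; -0.0043 0.0163 0 0 0 0 255; -0.0043 0.0163 0 0 0 0 255; -0.0043 0.0163 0 0 0 0 255; -0.0043 0.0163 0 0 0 0 255; -0.0043 0.0163 0 0 0 0 255; -0.0043 0.0163 0 0 0 0 255; -0.0043 0.0163 0 0 0 0 255; -0.0043 0.0163 0 0 0 0 255; -0.0043 0.0163 0 0 0 0 255; -0.0043 0.0163 0 0 0 0 255",
)

```text
time_s: 16.88
ee_pos: [0.4748, 0.2129, 0.1791]
eef_rot: [-3.139, 0.001, 1.571]
force: [0.6, -0.7, -4.8]
grip_width: 0.0072
grip_force: 39.8
```

Request:
carry_out(
  motion="-0.0043 0.0163 0 0 0 0 255; -0.0043 0.0163 0 0 0 0 255; -0.0043 0.0163 0 0 0 0 255; -0.0043 0.0163 0 0 0 0 255; -0.0018 0.0080 0 0 0 0 255; 0 0 -0.015 0 0 0 255; 0 0 -0.02 0 0 0 255; 0 0 -0.02 0 0 0 255; 0 0 -0.02 0 0 0 255; 0 0 -0.015 0 0 0 255; 0 0 -0.01 0 0 0 255; 0 0 0 0 0 0 255; 0 0 0 0 0 0 255",
)

```text
time_s: 17.97
ee_pos: [0.4571, 0.2846, 0.0804]
eef_rot: [-3.141, 0.0, 1.57]
force: [1.2, 0.6, -4.9]
grip_width: 0.0076
grip_force: 39.8
```

Run:
```python
from h import *
s=ctrl.get_obs();print(s['ee_pos'],s['eef_rot'],s['force'],s['moment'],s['grip_width'])
c=ctrl.camera('scene');cv2.imwrite('pics/mat.png',cv2.resize(c['pixels'][220:360,120:260,::-1],(600,600),interpolation=cv2.INTER_CUBIC))
```

```text
[0.45711413 0.28459867 0.08039925] [-3.14082817e+00  4.01978176e-04  1.57004782e+00] [ 1.22286064  0.56381646 -4.85349523] [-0.06904365  0.07479751  0.03194087] 0.007596970235598966
```

View pics/mat.png

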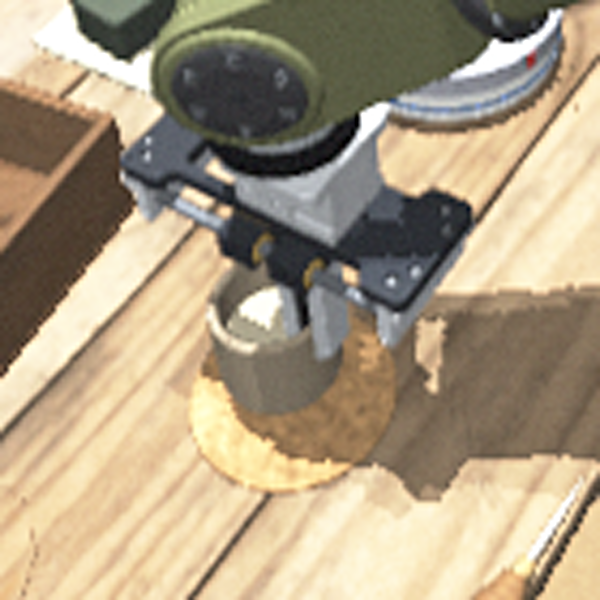

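The pot hangs over the mat. Its base is at about (285,375), the mat's centre is at (293,400), and the pot will line up as it comes down.

Request:
carry_out(
  motion="0 0 -0.008 0 0 0 255; 0 0 -0.009 0 0 0 255; 0 0 -0.006 0 0 0 255; 0 0 -0.004 0 0 0 255; 0 0 -0.002 0 0 0 255; 0 0 -0.001 0 0 0 255; 0 0 0 0 0 0 255",
)

```text
time_s: 18.6
ee_pos: [0.4574, 0.2845, 0.0504]
eef_rot: [-3.141, 0.0, 1.57]
force: [0.0, -0.2, -5.5]
grip_width: 0.0078
grip_force: 39.8
```

Request:
carry_out(
  motion="0 0 -0.001 0 0 0 255; 0 0 -0.001 0 0 0 255; 0 0 -0.001 0 0 0 255; 0 0 0 0 0 0 255; 0 0 0 0 0 0 255",
)

```text
time_s: 19.02
ee_pos: [0.4575, 0.2848, 0.048]
eef_rot: [3.141, -0.001, 1.57]
force: [-4.6, 1.8, 3.4]
grip_width: 0.0077
grip_force: 40.1
```

Request:
carry_out(
  motion="0 0 0 0 0 0 230; 0 0 0 0 0 0 200; 0 0 0 0 0 0 165; 0 0 0 0 0 0 165; 0 0 0 0 0 0 165; 0 0 0 0 0 0 165; 0 0 0.004 0 0 0 165; 0 0 0.012 0 0 0 165; 0 0 0.02 0 0 0 165; 0 0 0.03 0 0 0 165; 0 0 0.03 0 0 0 165; 0 0 0.03 0 0 0 165; 0 -0.02 0.02 0 0 0 165; 0 -0.03 0 0 0 0 165; 0 -0.03 0 0 0 0 165; 0 -0.03 0 0 0 0 165; 0 -0.03 0 0 0 0 165; 0 -0.02 0 0 0 0 165; 0 0 0 0 0 0 165; 0 0 0 0 0 0 165",
)

```text
time_s: 20.68
ee_pos: [0.4576, 0.124, 0.1946]
eef_rot: [3.14, -0.0, 1.568]
force: [-0.3, 0.7, 0.2]
grip_width: 0.033
grip_force: 0.0
```

Run:
```python
from h import *
s=ctrl.get_obs();print(s['time_s'],s['ee_pos'],s['force'],s['grip_width'])
o=np.zeros((400,800,3),np.uint8)
for i,n in enumerate(('scene','top')):
    c=ctrl.camera(n);o[:,400*i:400*i+400]=cv2.resize(c['pixels'][...,::-1],(400,400))
    P=cloud(c).reshape(-1,3)
    d=np.hypot(P[:,0]-.488,P[:,1]-.285);q=P[(d<.05)&(P[:,2]>.064)&(P[:,2]<.08)]
    if len(q)>20: print(n,len(q),np.median(q[:,2]),cv2.minEnclosingCircle(q[:,:2].astype(np.float32)))
    h=cv2.cvtColor(c['pixels'],cv2.COLOR_RGB2HSV).reshape(-1,3).astype(int)
    q=P[(abs(P[:,0]-.458)<.06)&(abs(P[:,1]+.295)<.06)&(P[:,2]>.082)&(P[:,2]<.1)]
    if len(q)>20: print(n,'bar',len(q),cv2.minAreaRect(q[:,:2].astype(np.float32)),np.median(q[:,2]))
cv2.imwrite('pics/end.png',o)
```

```text
20.6833 [0.45757627 0.12395215 0.19462673] [-0.27814604  0.67378444  0.21055008] 0.03304406703211903
scene 241 0.07001951969596076 ((0.489036500453949, 0.28634101152420044), 0.0360604003071785)
scene bar 98 ((0.45851993560791016, -0.2928812503814697), (0.07826285064220428, 0.02019684948027134), 50.83293533325195) 0.08947062404925371
top bar 141 ((0.4572591185569763, -0.2923890948295593), (0.07588938623666763, 0.0197787806391716), 50.0737190246582) 0.08828542726045363
```

View pics/end.png

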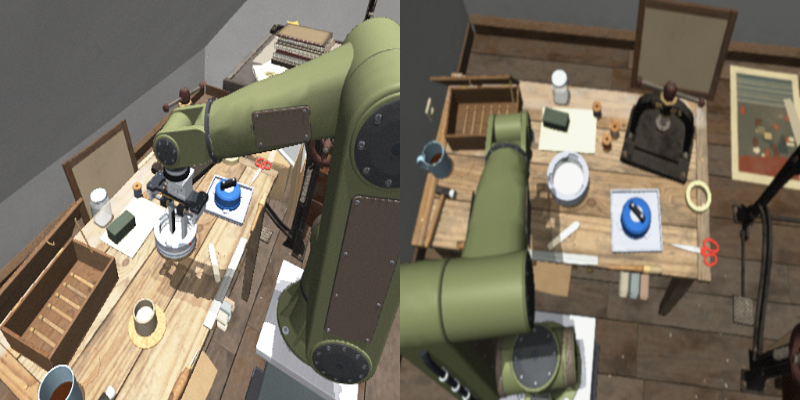

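The pot stands on the mat at (145,318), centred to within a few millimetres with its rim at 0.070 m. The lid is flat in the tray at (637,215), within 3 mm of the tray's centre, and the bystanders haven't moved.

```bash
python3 -c "
from station import ctrl
print(ctrl.hand_in())"
```

```text
the job is handed in; nothing more can be done
None
```

The job is handed in: the lid lies flat, bar up, near the centre of the drip tray, the pot stands upright on the cork mat, and the scissors, tape roll and bone folder look untouched; the hand-in gave no verdict.

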